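# Start the boot dryer

## Task

Start the boot dryer with closed fingers, pressing only: first push the raised near half of the blue rocker down until it lies flush, then press the yellow timer key all the way down, then press the green start key all the way down; all three stay in by themselves. Keep to that order, do not press the red or white key, leave everything else on the counter and on the dryer where it is, and finish clear of everything.

Things in the scene. Friction and masses are not known exactly. Their poses are not given: they have to be found in the camera images.
- dryer: Boot dryer, fixed: grey base 260 x 340 mm (own x, y) whose flat top, the control deck, is 60 mm above the counter. Origin: centre of its underside. Own -x is the near side with the controls, one row at own x -70 mm: blue rocker at y +125 mm (left end seen from the robot), four round keys at y +63, +1, -61, -123 mm in any order.
- blower_top (a point): Centre of the top of the dryer's dark blower housing, at the back of the base (dryer x +80 mm, z 100 mm); the housing is 100 x 340 mm and rises 40 mm above the deck. On it stand two short black vent tubes of 54 mm diameter at dryer x +85, y +-130 mm, up to 175 mm above the counter.
- rocker (a joint): Blue rocker in a white bezel: two flat halves, each 27 x 30 mm, bent up from a hinge line across the middle like a shallow V. 0 rad = off: far half level, near half sloping up towards its near end, 9.5 mm high there. 0.36 rad = on, hard stop: near half level and flush, far half up. Stays where it is left; 2 to 4 N at the press point moves it.
- rocker_hinge (a point): Middle of the rocker's hinge line (along the dryer's y), 72 mm above the counter, level with the top face of a flush half.
- rocker_press (a point): The press point: on the top face of the rocker's near half, 18 mm from the hinge line; moves with the rocker (about 78 mm above the counter when off, 72 mm when on).
- yellow_key (a joint): Timer key, depth pressed in m: 0 = up, 0.008 = all the way down at a hard stop. Moves straight down with about 3 N and stays where it is left (it does not spring back).
- yellow_top (a point): Centre of the top face of the yellow key, a round cap of 34 mm diameter; 78 mm above the counter when up, 70 mm when down.
- yellow_unit: Black 46 x 46 x 6 mm bezel of the yellow key, fixed on the dryer's deck; origin: centre of its underside, 60 mm above the counter. Which of the four key places it has varies.
- green_key (a joint): Start key, depth pressed in m: same make as the yellow one (0 up, 0.008 down, 3 N, stays).
- green_top (a point): Centre of the top face of the green key, same sizes as the yellow one.
- green_unit: Black bezel of the green key, same as the yellow one's.
- red_key (a joint): Stop key, same make; starts up and must stay up (0).
- red_top (a point): Centre of the top face of the red key, same sizes.
- white_key (a joint): Cold-air key, same make; starts up and must stay up (0).
- white_top (a point): Centre of the top face of the white key, same sizes.
- polish_tin: Loose brass-coloured polish tin, 64 mm across, 26 mm high, standing on the dryer's blower housing between the vent tubes; origin: centre of its underside.
- shoe_tree_a: Loose cedar shoe tree, about 225 x 58 x 62 mm high, lying beside the dryer's left (+y) end; origin: underside, mid-length.
- shoe_tree_b: The other cedar shoe tree of the pair, same sizes, outside the first.
- shoe_brush: Loose shoe brush with wooden back, 160 x 50 x 42 mm, beside the dryer's right (-y) end; origin: centre of its underside.
- coin_bowl: Loose tan ceramic bowl of coins, 136 mm across, 50 mm high, at the left side of the counter; origin: centre of its underside.
- boot_jack: Loose black plastic boot jack, about 265 x 100 x 40 mm, on the counter to the right; origin: underside, near its middle.
- organizer: Loose green plastic button organizer with eight flip-top lids, 100 x 220 x 42 mm (one lid stands open, to about 80 mm), behind the dryer; origin: centre of its underside.

How it is judged:
On the way, in this order (a step that is already met when the one before it is completed fails the run):
1. the fingers push the rocker on (value of joint rocker above 0.29 rad and contact force between the fingers and dryer above 0.5 N), for 0.02 s.
2. the fingers press the yellow key down (value of joint yellow_key above 0.006 m and contact force between the fingers and yellow_unit above 0.5 N), for 0.02 s.
3. the fingers press the green key down (value of joint green_key above 0.006 m and contact force between the fingers and green_unit above 0.5 N), for 0.02 s.
At the end, for the whole second after the job is handed in: The rocker is on (past 0.29 of 0.36 rad), the yellow and green keys are down (more than 6 of 8 mm), the red and white keys are up (less than 2.5 mm), and every loose thing is within 20 mm of where it began (value of joint rocker above 0.29 rad and value of joint each of yellow_key, green_key above 0.006 m and value of joint each of red_key, white_key below 0.0025 m and distance of each of polish_tin, shoe_tree_a, shoe_tree_b, shoe_brush, coin_bowl, boot_jack, organizer from where it was at the start of the episode below 0.02 m); the robot touches nothing.
It fails at once if the yellow key is pressed before the rocker is on (value of joint yellow_key above 0.003 m and value of joint rocker below 0.25 rad).
It fails at once if the green key is pressed before the yellow key is down (value of joint green_key above 0.003 m and value of joint yellow_key below 0.005 m).
It fails at once if the red or white key is pressed (value of joint any of red_key, white_key above 0.003 m).
It fails at once if a loose thing is lifted, carried or pushed more than 20 mm (distance of any of polish_tin, shoe_tree_a, shoe_tree_b, shoe_brush, coin_bowl, boot_jack, organizer from where it was at the start of the episode above 0.02 m).
It also fails if it takes over 42 s, if anything falls off the work surface, if the arm or the gripper's body presses on something with over 40 N, if the wrist force passes 120 N, or if a joint passes its speed limit or range.

## Robot

A 6-joint arm with a two-finger parallel gripper is mounted at the origin on the work surface. World frame = base frame: x ahead of the robot, y to its left, z up, the work surface at z = 0. Lengths are in m, angles in rad, forces in N, time in s.
With the tool pointing down it reaches from about 0.275 to 0.85 m from the base axis. Payload 19 kg.
Tool frame: the origin (TCP) lies between the finger pads; the fingertips stand ctrl.tip_extent ahead of it and the grasp point (between the pads) lies 8 mm behind it (ctrl.tip_extent is the distance from the TCP to the fingertips, in m); z points along the fingers, y is the line along which they close (so a half turn about z gives the same grasp; the last joint's range is limited). The gripper opens to 85 mm and grips with 20 to 120 N. Pads are 22 mm wide; open, the fingers measure 114 mm over their backs; the gripper's body (76 mm by 85 mm) begins 54 mm behind the grasp point. The pads swing forward as they close: fully open they stand 13 mm farther back than shut.
Start: joints at [1.151, 0.15, 1.437, -0, 1.554, -0.134], TCP at [0.162, 0.552, 0.242] pointing down, gripper open.
Joint ranges: [-2.8, 2.8], [-0.68, 2.1], [0.12, 2.68], [-1.39, 4.53], [0.16, 2.79], [-2.81, 2.81]. Speed limits (rad/s): [1.89, 1.89, 2.22, 3.01, 3.01, 3.01].

## Interface

Orientations are given as a unit quaternion [w, x, y, z].
In Python, from plant import ctrl, grab_frame, camera_model, job gives the robot as it stands.
- The arm moves only by the shell command python3 -m crank 'ROWS' [OPENING]. ROWS is JSON, a list that holds one entry, the list of rows, each a list of 6 numbers: the shift along the tool's x, y, z in m, then the turn, a rotation vector about the tool's x, y, z in degrees. In form: [[[tx, ty, tz, wx, wy, wz], ...]]. A call has exactly 10 rows; each row shifts and turns the commanded pose from where the row before left it, along the tool's axes as they then stand; what a row does not reach is not made up. A row lasts 1/10 s, in which the tool goes at most 50 mm and 8.59 degrees, less where a joint would pass 70% of its speed; a pose out of reach is approached as far as the arm can. A call is refused whole if a number of a shift passes 0.05 or a number of a turn 8.59, either way. A call with a gripper value outside its range is refused whole. OPENING is the closure, from -1 (fully open) to 1 (shut), set as the call begins (- or left out, the last holds). The fingers move at their own pace and stop on an object; the grip force is fixed at half the most. Time passes only in rows, so rows that do not move let the fingers close, or fill a call up. It gives the time, the measured TCP pose, the force, the opening and the grip force at its end, in the units of the state.
- ctrl.get_obs(): the state, without advancing time (a new reading comes with each control period).
- grab_frame(name): name is "scene" or "top" or "wrist"; returns the picture (384x512x3 uint8, red, green, blue); there is no depth.
- camera_model(name): a dict with "mtx" (3x3 intrinsics, pixels), "extrinsics" (4x4, takes a point from world to camera coordinates); the wrist camera has in their place "hand_eye" (4x4, takes a point from camera to tool coordinates, whose origin is the TCP and whose axes are the flange's). Camera axes: x right, y down, z forward; pixel columns grow to the right and rows downward; lengths in m; the calibration is good to about 2 mm. A picture is of the moment at which its call begins: read the wrist's pose just before it. camera_model takes no time and is no camera call.
- job.sign_off(): hands the job in; it is judged then, once.
The state is a dict: "time": time; "joint_pos": joint angles; "joint_velocities": joint speeds; "effort": joint torques, N m; "eef_pos": TCP position; "tcp_rot": TCP orientation; "force": force on the tool from outside, world axes, zero at the start; "ft_torque": the same for the moment, N m; "grip_width": opening from 0.0 (shut) to 1.0 (fully open); "grip_force": force on a finger pad.
Only numpy, scipy, OpenCV 4.12 (cv2) and the standard library are available. Lean on these libraries where they do the work, as an engineer would, in place of code of your own. Each camera call takes 0.05 s, during which the arm holds its last target. There are 200 camera calls.

## Working session

There is one attempt and no reset: what is moved stays moved. The work goes in short steps, Python scripts to look and compute and a shell command to move; the robot and the scene stay as the last step left them, time stands still between calls to the robot, and variables do not carry over. Pictures are saved under pics/ and viewed, at most 10 in all, crops included, and the job is handed in when it is done.

```bash
ls; mkdir -p pics; python3 - <<'E'
from plant import ctrl, grab_frame, camera_model
import cv2
o=ctrl.get_obs(); print(o['time'],o['eef_pos'],o['tcp_rot'],o['grip_width'],ctrl.tip_extent)
for n in("top","scene"):
    cv2.imwrite(f"pics/{n}0.png",cv2.cvtColor(grab_frame(n),cv2.COLOR_RGB2BGR))
    c=camera_model(n);print(c['mtx'],c['extrinsics'])
E
```

```text
pics
0.0 [0.16202152 0.55146098 0.24171478] [-1.75852038e-04  1.42396632e-01  9.89809501e-01 -5.66105178e-04] 0.9994965005094282 0.011
[[368.98871045   0.         255.23637932]
 [  0.         368.98871045 186.31888807]
 [  0.           0.           1.        ]] [[ 0.02398918 -0.99971076 -0.00170712  0.01755155]
 [-0.99033704 -0.02353086 -0.1366706   0.60773187]
 [ 0.1365909   0.00496924 -0.99061508  1.21992915]
 [ 0.          0.          0.          1.        ]]
[[405.94939354   0.         254.28361796]
 [  0.         405.94939354 192.3422008 ]
 [  0.           0.           1.        ]] [[-0.79494986  0.60650541 -0.0143494   0.46557234]
 [ 0.34613466  0.43400169 -0.83176519 -0.15343801]
 [-0.49824242 -0.66617844 -0.55494213  2.01549757]
 [ 0.          0.          0.          1.        ]]
```

View pics/top0.png

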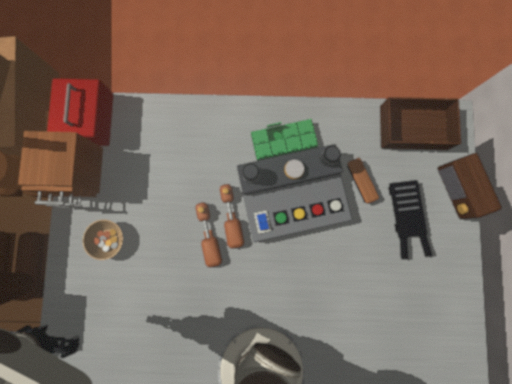

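View pics/scene0.png

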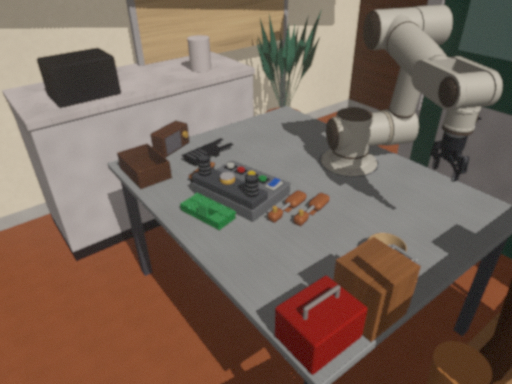

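Top view: the rocker is at about (263,222), then green (281,217), yellow (299,213), red (317,210) and white (335,205). The dryer is turned by a few degrees, and the shoe trees are left of it. Next I measure positions from colour masks and fit the known layout.

```bash
cat > h.py <<'E'
import numpy as np, cv2
from plant import ctrl, grab_frame, camera_model
from scipy.spatial.transform import Rotation as R
def cent(img, seed, rad, kind):
    hsv=cv2.cvtColor(img,cv2.COLOR_RGB2HSV).astype(int); H,S,V=[hsv[...,i] for i in range(3)]
    m={'blue':(abs(H-112)<14)&(S>120)&(V>60),'green':(abs(H-70)<20)&(S>110)&(V>50),'yellow':(abs(H-25)<9)&(S>120)&(V>90),
       'red':((H<8)|(H>172))&(S>140)&(V>70),'white':(S<60)&(V>140)}[kind]
    yy,xx=np.mgrid[:m.shape[0],:m.shape[1]]
    m=m&(np.hypot(xx-seed[0],yy-seed[1])<rad)
    n,l,s,c=cv2.connectedComponentsWithStats(m.astype(np.uint8))
    k=1+s[1:,4].argmax(); return c[k],s[k,4]
def ray(px,K,T,z):  # T: world->cam
    d=T[:3,:3].T@np.linalg.solve(K,[px[0],px[1],1]); o=-T[:3,:3].T@T[:3,3]
    return o+d*(z-o[2])/d[2]
E
python3 - <<'E'
from h import *
img=grab_frame("top");c=camera_model("top")
W=[];L=[]
for k,s,z,y in [('blue',(263,222),.075,.125),('green',(281,217),.078,.063),('yellow',(299,213),.078,.001),('red',(317,210),.078,-.061),('white',(335,205),.078,-.123)]:
    p,a=cent(img,s,14,k); w=ray(p,c['mtx'],c['extrinsics'],z); print(k,p.round(1),a,w.round(4)); W.append(w[:2]);L.append([-.07,y])
W=np.array(W);L=np.array(L)
Wm,Lm=W.mean(0),L.mean(0);A=(L-Lm)@np.array([[1],[1j]]);B=(W-Wm)@np.array([[1],[1j]])
th=np.angle((A.conj()*B).sum()); r=np.array([[np.cos(th),-np.sin(th)],[np.sin(th),np.cos(th)]])
print('yaw deg',np.degrees(th)); print((Wm+(L-Lm)@r.T).round(4), 'origin',(Wm-r@Lm).round(4))
print(camera_model('wrist'))
E
```

```text
blue [262.5 221.5] 108 [0.4866 0.0051 0.075 ]
green [280.5 217.4] 87 [ 0.501  -0.0536  0.078 ]
yellow [298.9 213.3] 107 [ 0.5162 -0.1137  0.078 ]
red [317.1 209.1] 98 [ 0.5312 -0.1735  0.078 ]
white [335.4 205.1] 76 [ 0.546  -0.2338  0.078 ]
yaw deg 13.995577595009166
[[ 0.4862  0.0064]
 [ 0.5012 -0.0537]
 [ 0.5162 -0.1139]
 [ 0.5312 -0.1741]
 [ 0.5462 -0.2342]] origin [ 0.5844 -0.0979]
{'mtx': array([[305.24183414,   0.        , 255.60875799],
       [  0.        , 305.24183414, 190.80954402],
       [  0.        ,   0.        ,   1.        ]]), 'hand_eye': array([[ 1.53412320e-04, -9.50504365e-01, -3.10711165e-01,
         7.94968167e-02],
       [ 9.99999971e-01,  2.03742918e-04, -1.29529355e-04,
        -2.33773883e-04],
       [ 1.86423417e-04, -3.10711136e-01,  9.50504369e-01,
        -1.31660449e-01],
       [ 0.00000000e+00,  0.00000000e+00,  0.00000000e+00,
         1.00000000e+00]])}
```

```bash
python3 -m crank '[[[0,0,0,0,0,-7.6],[0,0,0,0,0,-7.6],[0,0,0,0,0,-7.6],[0,0,0,0,0,-7.6],[-0.0104,-0.038,0,0,0,0],[-0.0104,-0.038,0,0,0,0],[-0.0104,-0.038,0,0,0,0],[-0.0104,-0.038,0,0,0,0],[-0.0104,-0.038,0,0,0,0],[-0.0104,-0.038,0,0,0,0]]]' 1
python3 -m crank '[[[-0.0104,-0.038,0,0,0,0],[-0.0104,-0.038,0,0,0,0],[-0.0104,-0.038,0,0,0,0],[-0.0104,-0.038,0,0,0,0],[-0.0104,-0.038,0,0,0,0],[-0.0104,-0.038,0,0,0,0],[-0.0104,-0.038,0,0,0,0],[-0.0104,-0.038,0,0,0,0],[-0.0104,-0.038,0,0,0,0],[0,0,0,0,0,0]]]'
cat > m.py <<'E'
from h import *
import sys
tag=sys.argv[1]
o=ctrl.get_obs();img=grab_frame("wrist");c=camera_model("wrist")
q=o['tcp_rot'];T=np.eye(4);T[:3,:3]=R.from_quat(q,scalar_first=True).as_matrix();T[:3,3]=o['eef_pos']
E=np.linalg.inv(T@c['hand_eye'])
print('t',o['time'],'tcp',o['eef_pos'].round(4),'tool x',T[:3,0].round(4),'z',T[:3,2].round(4),'F',np.round(o['force'],1),o['grip_width'])
cv2.imwrite(f"pics/w{tag}.png",cv2.cvtColor(img,cv2.COLOR_RGB2BGR))
for k,p,z in [('blue',[.4862,.0064],.075),('green',[.5012,-.0537],.078),('yellow',[.5162,-.1139],.078),('red',[.5312,-.1741],.078),('white',[.5462,-.2342],.078)]:
    P=E@np.array([*p,z,1]); u=(c['mtx']@P[:3])[:2]/P[2]
    try: s,a=cent(img,u,40,k); print(k,'pred',u.round(0),'seen',s.round(1),a,ray(s,c['mtx'],E,z).round(4))
    except Exception as e: print(k,'pred',u.round(0),'none')
E
python3 m.py 1
```

```text
time: 1.15
eef_pos: [0.2782, 0.3441, 0.2422]
tcp_rot: [-0.0, -0.122, 0.992, -0.0]
force: [0.9, 0.1, -0.1]
grip_width: -0.002
grip_force: 0.0
time: 2.15
eef_pos: [0.4529, 0.0331, 0.2417]
tcp_rot: [-0.0, -0.12, 0.993, -0.0]
force: [0.4, -0.1, -0.7]
grip_width: 0.001
grip_force: 0.0
t 2.15 tcp [0.4529 0.0331 0.2417] tool x [-0.9711 -0.2388  0.001 ] z [-8.e-04 -9.e-04 -1.e+00] F [ 0.4 -0.1 -0.7] 0.001303501880551912
blue pred [223. 198.] seen [224.6 197.2] 1295 [0.4847 0.0074 0.075 ]
green pred [163. 199.] seen [165.5 198. ] 941 [ 0.4989 -0.0512  0.078 ]
yellow pred [103. 200.] seen [106.6 198. ] 978 [ 0.5134 -0.11    0.078 ]
red pred [ 42. 200.] seen [ 47.5 198. ] 1024 [ 0.5279 -0.1689  0.078 ]
white pred [-18. 200.] seen [  6.6 223.8] 230 [ 0.5677 -0.2099  0.078 ]
```

```bash
python3 -m crank '[[[-0.0042,-0.0165,0,0,0,0],[-0.0042,-0.0165,0,0,0,0],[0,0,0.02,0,0,0],[0,0,0.02,0,0,0],[0,0,0.02,0,0,0],[0,0,0.02,0,0,0],[0,0,0.02,0,0,0],[0,0,0.02,0,0,0],[0,0,0.01,0,0,0],[0,0,0,0,0,0]]]'
python3 m.py 2
```

```text
time: 3.2
eef_pos: [0.467, 0.0071, 0.1114]
tcp_rot: [-0.001, -0.122, 0.992, 0.0]
force: [0.2, 0.3, 0.9]
grip_width: 0.002
grip_force: 0.0
t 3.2 tcp [0.467  0.0071 0.1114] tool x [-0.97   -0.243   0.0018] z [-1.9e-03  3.0e-04 -1.0e+00] F [0.2 0.3 0.9] 0.002171113941828784
blue pred [247. 257.] seen [246.5 230.9] 1009 [0.4691 0.0017 0.075 ]
green pred [146. 259.] seen [151.2 254.4] 2511 [ 0.4971 -0.0513  0.078 ]
yellow pred [ 45. 259.] seen [ 53.5 253.8] 2645 [ 0.5112 -0.1091  0.078 ]
red pred [-56. 259.] none
white pred [-157.  259.] none
```

View pics/w2.png

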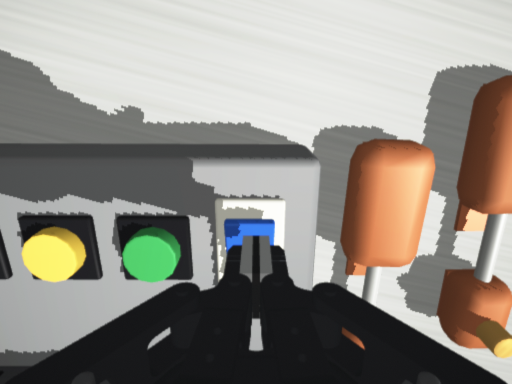

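The fingertips sit at about (257,240), just behind the rocker's near edge. The rocker spans u 224–274 with its near edge at v≈222, so a sideways shift of about 4 mm centres the fingers. Green (151,254) and yellow (53,254) are to the left.

```bash
python3 -m crank '[[[-0.001,-0.0045,0,0,0,0],[0,0,0.006,0,0,0],[0,0,0.006,0,0,0],[0,0,0.005,0,0,0],[0,0,0.003,0,0,0],[0,0,0.003,0,0,0],[0,0,0.003,0,0,0],[0,0,0.002,0,0,0],[0,0,0.001,0,0,0],[0,0,0,0,0,0]]]'
python3 m.py 3
```

```text
time: 4.25
eef_pos: [0.4698, 0.0023, 0.0832]
tcp_rot: [0.0, -0.122, 0.993, -0.0]
force: [-0.2, -0.5, 0.7]
grip_width: -0.002
grip_force: 0.0
t 4.25 tcp [0.4698 0.0023 0.0832] tool x [-0.9702 -0.2423 -0.    ] z [ 0.e+00 -1.e-04 -1.e+00] F [-0.2 -0.5  0.7] -0.0023538398781101743
blue pred [256. 281.] seen [255.7 319.5] 38 [0.5104 0.0122 0.075 ]
green pred [138. 285.] seen [141.6 275.8] 2955 [ 0.4954 -0.0526  0.078 ]
yellow pred [ 20. 284.] seen [ 28.6 278.5] 3064 [ 0.5114 -0.1095  0.078 ]
red pred [-98. 284.] none
white pred [-216.  284.] none
```

View pics/w3.png

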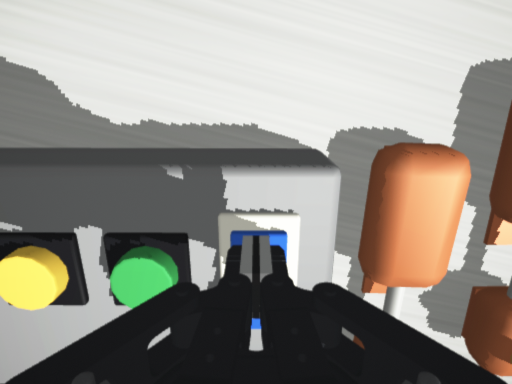

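The fingers are centred on the rocker (u 230–287) and tip height is about 72 mm, but the force is still small. I'll press down to the stop.

```bash
python3 -m crank '[[[0,0,0.001,0,0,0],[0,0,0.001,0,0,0],[0,0,0.001,0,0,0],[0,0,0,0,0,0],[0,0,0,0,0,0],[0,0,0,0,0,0],[0,0,0,0,0,0],[0,0,0,0,0,0],[0,0,0,0,0,0],[0,0,0,0,0,0]]]'
```

```text
time: 5.3
eef_pos: [0.4701, 0.0023, 0.0824]
tcp_rot: [0.001, -0.122, 0.993, -0.0]
force: [-15.8, 1.4, 39.0]
grip_width: 0.001
grip_force: 19.2
```

```bash
python3 -m crank '[[[0,0,-0.01,0,0,0],[0,0,-0.02,0,0,0],[0,0,-0.025,0,0,0],[-0.003,-0.0243,0,0,0,0],[-0.003,-0.0243,0,0,0,0],[-0.003,-0.0243,0,0,0,0],[-0.003,-0.0243,0,0,0,0],[-0.003,-0.0243,0,0,0,0],[0,0,0,0,0,0],[0,0,0,0,0,0]]]'
python3 m.py 4
```

```text
time: 6.3
eef_pos: [0.5137, -0.112, 0.1351]
tcp_rot: [-0.0, -0.122, 0.993, 0.0]
force: [-0.7, 0.7, 0.1]
grip_width: -0.001
grip_force: 0.0
t 6.3 tcp [ 0.5137 -0.112   0.1351] tool x [-9.704e-01 -2.415e-01  4.000e-04] z [-5.e-04  3.e-04 -1.e+00] F [-0.7  0.7  0.1] -0.000721417909890449
blue pred [435. 217.] seen [432.9 217.9] 3248 [0.4869 0.0054 0.075 ]
green pred [345. 219.] seen [344.3 216. ] 2065 [ 0.4991 -0.0548  0.078 ]
yellow pred [252. 219.] seen [254.  214.6] 1875 [ 0.5127 -0.1136  0.078 ]
red pred [160. 219.] seen [164.1 215.8] 2099 [ 0.5281 -0.1717  0.078 ]
white pred [ 68. 219.] seen [ 65.6 224.8] 3783 [ 0.5507 -0.2352  0.078 ]
```

View pics/w4.png

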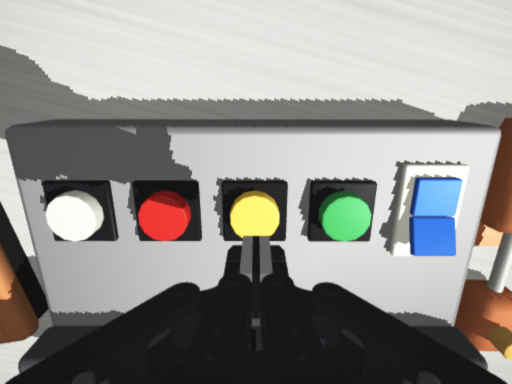

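The rocker now lies flipped: near half bright and level at (437,197), far half dark at (434,236). The fingers are just over the yellow key (254,215), so I press it.

```bash
python3 -m crank '[[[0,-0.0015,0.02,0,0,0],[0,0,0.015,0,0,0],[0,0,0.006,0,0,0],[0,0,0.004,0,0,0],[0,0,0.003,0,0,0],[0,0,0.003,0,0,0],[0,0,0.002,0,0,0],[0,0,0.002,0,0,0],[0,0,0,0,0,0],[0,0,0,0,0,0]]]'
```

```text
time: 7.35
eef_pos: [0.5144, -0.1133, 0.081]
tcp_rot: [0.0, -0.122, 0.993, -0.0]
force: [-2.5, 3.7, 9.6]
grip_width: -0.002
grip_force: 4.9
```

```bash
python3 -m crank '[[[0,0,0.0008,0,0,0],[0,0,0,0,0,0],[0,0,0,0,0,0],[0,0,0,0,0,0],[0,0,0,0,0,0],[0,0,0,0,0,0],[0,0,0,0,0,0],[0,0,0,0,0,0],[0,0,0,0,0,0],[0,0,0,0,0,0]]]'
python3 -m crank '[[[0,0,-0.01,0,0,0],[0,0,-0.02,0,0,0],[0,0,-0.02,0,0,0],[0,0.0203,0,0,0,0],[0,0.0203,0,0,0,0],[0,0.0203,0,0,0,0],[0,0,0,0,0,0],[0,0,0,0,0,0],[0,0,0,0,0,0],[0,0,0,0,0,0]]]'
python3 m.py 5
```

```text
time: 8.35
eef_pos: [0.5145, -0.1134, 0.0809]
tcp_rot: [0.001, -0.122, 0.993, -0.0]
force: [-6.6, 5.7, 20.9]
grip_width: 0.0
grip_force: 10.2
time: 9.35
eef_pos: [0.4996, -0.0549, 0.1295]
tcp_rot: [-0.0, -0.122, 0.993, -0.0]
force: [-0.4, 0.5, 0.8]
grip_width: 0.001
grip_force: 0.0
t 9.35 tcp [ 0.4996 -0.0549  0.1295] tool x [-9.704e-01 -2.417e-01  2.000e-04] z [-1.e-04 -2.e-04 -1.e+00] F [-0.4  0.5  0.8] 0.0009000858932767493
blue pred [351. 221.] seen [350.9 220.3] 3336 [0.486  0.0064 0.075 ]
green pred [257. 222.] seen [259.3 216.8] 1922 [ 0.4971 -0.0534  0.078 ]
yellow pred [162. 222.] seen [168.4 216.5] 1881 [ 0.5112 -0.1107  0.078 ]
red pred [ 67. 222.] seen [ 74.6 218.5] 2373 [ 0.5273 -0.1698  0.078 ]
white pred [-27. 222.] seen [  5.1 219.1] 402 [ 0.5387 -0.2136  0.078 ]
```

View pics/w5.png

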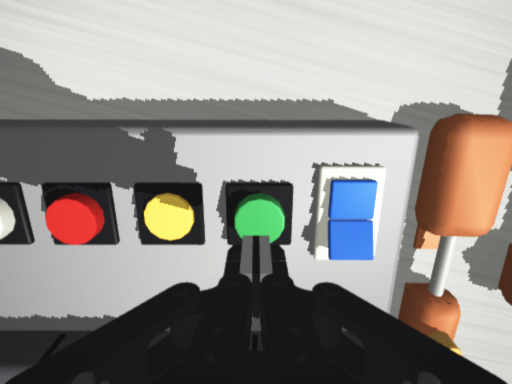

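Yellow (168,216) now looks smaller and sunk. The fingers are over green (259,217), so I press it.

```bash
python3 -m crank '[[[0,0.001,0.02,0,0,0],[0,0,0.01,0,0,0],[0,0,0.006,0,0,0],[0,0,0.004,0,0,0],[0,0,0.003,0,0,0],[0,0,0.003,0,0,0],[0,0,0.002,0,0,0],[0,0,0.002,0,0,0],[0,0,0.0006,0,0,0],[0,0,0,0,0,0]]]'
python3 -m crank '[[[0,0,0,0,0,0],[0,0,0,0,0,0],[0,0,0,0,0,0],[0,0,0,0,0,0],[0,0,0,0,0,0],[0,0,0,0,0,0],[0,0,0,0,0,0],[0,0,0,0,0,0],[0,0,0,0,0,0],[0,0,0,0,0,0]]]'
```

```text
time: 10.4
eef_pos: [0.4994, -0.0535, 0.0807]
tcp_rot: [0.001, -0.122, 0.993, -0.0]
force: [-12.9, 1.7, 31.0]
grip_width: 0.003
grip_force: 15.2
time: 11.4
eef_pos: [0.4994, -0.0535, 0.0808]
tcp_rot: [0.001, -0.122, 0.993, -0.0]
force: [-13.3, 0.4, 29.8]
grip_width: -0.002
grip_force: 15.1
```

Green is at its stop (30 N, tip at 70 mm). I retreat up and toward the robot, then check.

```bash
python3 -m crank '[[[0,0,-0.01,0,0,0],[0,0,-0.02,0,0,0],[0,0,-0.03,0,0,0],[0,0,-0.03,0,0,0],[0,0,-0.03,0,0,0],[0.02,0,-0.03,0,0,0],[0.02,0,0,0,0,0],[0.02,0,0,0,0,0],[0,0,0,0,0,0],[0,0,0,0,0,0]]]'
python3 m.py 6
```

```text
time: 12.4
eef_pos: [0.4411, -0.0679, 0.2293]
tcp_rot: [0.001, -0.122, 0.993, -0.0]
force: [0.8, -0.4, -0.4]
grip_width: -0.001
grip_force: 0.0
t 12.4 tcp [ 0.4411 -0.0679  0.2293] tool x [-0.9703 -0.2419 -0.001 ] z [ 1.1e-03 -3.0e-04 -1.0e+00] F [ 0.8 -0.4 -0.4] -0.001438753164810602
blue pred [315. 235.] seen [315.8 234. ] 1427 [0.4853 0.0067 0.075 ]
green pred [255. 236.] seen [256.7 227.6] 518 [ 0.4917 -0.0546  0.078 ]
yellow pred [195. 236.] seen [197.9 231.9] 799 [ 0.5109 -0.1116  0.078 ]
red pred [134. 236.] seen [137.8 233.4] 942 [ 0.5275 -0.171   0.078 ]
white pred [ 74. 236.] seen [ 76.2 238.5] 3314 [ 0.5486 -0.2317  0.078 ]
```

View pics/w6.png

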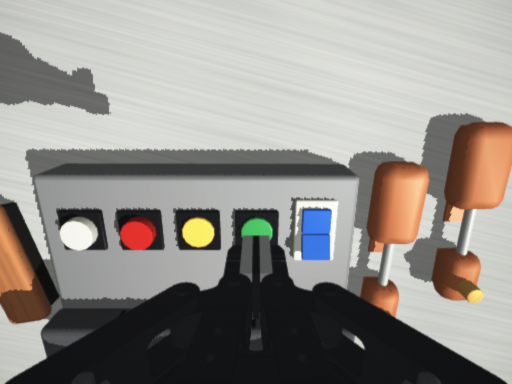

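The rocker (317,234) is on, yellow (198,232) and green (257,230) are down, red and white are up, the loose things in view are in place, and the arm is clear.

```bash
python3 -c "
from plant import job
print(job.sign_off())"
```

```text
the job is handed in; nothing more can be done
None
```

I pressed the rocker, then the yellow key, then the green key, each to its hard stop, left red and white unpressed and the arm clear, and handed the job in at about 12 s; no verdict came back.

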